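# Load a polish tin into the counter dispenser until it latches at the stop

### The job

Restock the little sloped dispenser: lay the round polish tin flat in the wide loading bay at the upper end of its chute and let go of it. Then push the tin down the chute, over the small spring catch and firmly against the sprung stop plate until the catch pops up behind it and holds it there. Push gently, no harder than it takes to latch, and leave the other things on the table where they are.

Things in the scene. Friction and masses are not known exactly. Their poses are not given: they have to be found in the camera images.
- tin: Round closed bare-steel polish tin, 56 mm in diameter, 26 mm tall, about 0.2 kg, standing loose on the table at the left. Origin: centre of its underside; z is its axis.
- ramp: Sloped aluminium chute of the dispenser, which is fixed to the table. Origin: on the floor, middle of its upper end; x runs down the slope (14 degrees below level), y across, z square off the floor. Floor 270 mm long; thin slick side walls stand 8 mm above it: 71 mm apart from x = 0 to 85 mm, narrowing to x = 110 mm, 59.4 mm apart from there on.
- bay (a point): Point on the chute floor in the middle of the wide loading bay, 45 mm down the slope from the upper end. The bay is closed at the upper end by a lip 8 mm high. A tin lying in it stays there until it is pushed.
- lower_end (a point): Lower end of the chute floor, middle. Near it a dark carriage, clamped at a place that varies and is not measured, bears the catch and, 54.5 mm farther down, the stop plate (top 19.5 mm above the floor). The plate's spring starts at 2 N and adds 3.5 N per mm, 10 mm at most; a tin latches with it 1.5 to 2.5 mm back, at 7 to 11 N of push. Over 20 N damages it.
- catch (a joint): Steel spring catch, 12 mm wide, in mid-channel; gentle slope on its up-slope side, upright face down-slope, which lies anywhere from x = 134 to 158 mm of the ramp; a latched tin's centre is 28 mm beyond it. Value in m: 0 = up, 5 mm above the floor (before the tin comes and once it is past); about 0.005 = held flush under a tin. Riding over takes about 1 N.
- salt_jar: Bystander: small glass salt jar, 44 mm across, 66 mm tall. Origin: centre of its underside.
- gift_box: Bystander: lidded cream card box, 82 x 118 x 56 mm. Origin: centre of its underside.
- bird: Bystander: cast bird on a plinth, 52 x 77 x 55 mm. Origin: centre of its underside.
Things that resemble listed ones, but are neither listed nor needed, are in the scene too. What is meant by the tin is not brown, green or yellow, and is the larger of those in its own colour.

How it is judged:
On the way, in this order (a step that is already met when the one before it is completed fails the run):
1. the tin lies flat in the loading bay at the upper end of the chute, let go (x of tin in the frame of ramp between 0.02 and 0.09 m and z of tin in the frame of ramp between -0.003 and 0.003 m and angle between the z axis of tin and the z axis of ramp, either way round below 0.06 rad and contact force between the fingers and tin below 0.05 N), for 0.2 s.
2. the tin slides down over the catch and presses it down (value of joint catch above 0.0035 m and z of tin in the frame of ramp below 0.005 m and angle between the z axis of tin and the z axis of ramp, either way round below 0.12 rad), for 0.2 s.
At the end, for the whole second after the job is handed in: The tin lies flat on the chute floor (within 3 mm and 0.06 rad) at the lower end, at rest between the catch and the stop plate, its centre 146 to 195 mm from the upper end; the catch is up behind it again (less than 1.5 mm down) (value of joint catch below 0.0015 m and x of tin in the frame of ramp between 0.146 and 0.195 m and z of tin in the frame of ramp between -0.003 and 0.003 m and angle between the z axis of tin and the z axis of ramp, either way round below 0.06 rad and linear speed of tin below 0.01 m/s); the robot touches nothing.
It fails at once if in the lower part of the chute, the tin is forced against the dispenser with more than 20 N (contact force between tin and chute above 20 N and x of tin in the frame of ramp above 0.1 m).
It fails at once if the robot presses on the dispenser with more than 20 N (contact force between any of the fingers, the arm and chute above 20 N).
It fails at once if a bystander is moved by more than 15 mm (distance of any of salt_jar, gift_box, bird from where it was at the start of the episode above 0.015 m).
It also fails if it takes over 51 s, if anything falls off the work surface, if the arm or the gripper's body presses on something with over 40 N, if the wrist force passes 120 N, or if a joint passes its speed limit or range.

### The arm

A 7-joint arm with a two-finger parallel gripper is mounted at the origin on a cart in front of the work surface, level with it; the furniture and walls round the work are solid. World frame = base frame: x ahead of the robot, y to its left, z up, the work surface at z = 0. Lengths are in m, angles in rad, forces in N, time in s.
With the tool pointing down it reaches from about 0.4 to 0.85 m from the base axis. Payload 6.9 kg.
Tool frame: the origin (TCP) lies midway between the tips of the shut fingers; the grasp point (between the pads) lies behind it (ctrl.pinch_z is the z of the grasp point in the tool frame, in m); z points along the fingers, y is the line along which they close (so a half turn about z gives the same grasp; the last joint's range is limited). The gripper opens to 85 mm and grips with 20 to 120 N. Pads are 22 mm wide; open, the fingers measure 114 mm over their backs; the gripper's body (76 mm by 85 mm) begins 54 mm behind the grasp point. The pads swing forward as they close: fully open they stand 13 mm farther back than shut.
Start: joints at [1.389, 0.507, -0.238, 1.5, 0.126, 1.149, -0.155], TCP at [0.177, -0.599, 0.231] pointing down, gripper open.
Joint ranges: [-3.08, 3.08], [-0.24, 2.05], [-1.43, 1.35], [0, 2.5], [-1.52, 4.66], [0.17, 1.96], [-2.89, 2.89]. Speed limits (rad/s): [2.39, 2.39, 3.14, 3.14, 3.14, 3.14, 3.14].

### API

Orientations are given as a unit quaternion [w, x, y, z].
In Python, from station import ctrl, get_state, vision, ticket, models gives the robot as it stands. Calls block until the motion is done:
- ctrl.movep(position, orientation): joint-space move of the TCP to a pose.
- ctrl.movel(position, frame=None, max_speed=0.15): straight line of the TCP; frame=None keeps the orientation; max_speed is the mean speed in m/s.
- ctrl.set_joints(angles): joint-space move.
- ctrl.ungrasp() and ctrl.close_gripper(force=None): open the fingers fully, or close them until they stop; force is the grip in N (None keeps the last).
- ctrl.pause(seconds).
- ctrl.ik(position, orientation): joint angles nearest the present ones, or None.
- get_state(): the state.
- vision.grab_frame(name): name is "scene" or "top" or "wrist"; returns (picture, depth): 480x640x3 uint8, blue, green, red; 480x640 float32, m along the optical axis (not along the pixel's ray), 0 where there is no reading.
- vision.camera_info(name): a dict with "mtx" (3x3 intrinsics, pixels), "R" (3x3) and "t" (3): a world point X has camera coordinates R X + t; the wrist camera has in their place "hand_eye" (4x4, takes a point from camera to tool coordinates, whose origin is the TCP and whose axes are the flange's). Camera axes: x right, y down, z forward; pixel columns grow to the right and rows downward; lengths in m; the calibration is good to about 2 mm. A picture is of the moment at which its call begins: read the wrist's pose just before it. camera_info takes no time and is no camera call.
A pose or a line that the arm cannot do raises ctrl.Unreachable and nothing moves.
- ticket.close_job(): hands the job in; it is judged then, once.
Trained networks look in the newest picture that a camera, given by its name, has taken for a name from the list of things; names that differ only in an ending like _2 or _b are one class to them, and where a whole thing is asked for, a point or a joint stands for the part that bears it (a point fixed in the world has none). Each returns a list of dicts, best first, with "p" (0 to 1); they miss things now and then, are a little off and sometimes report something else, mostly with a low value. They report only what shows in the picture. A call takes as long as a camera call. They do not tell look-alikes from the thing itself.
- models.recognise(camera, target): "point" ([column, row] in pixels, amid what is visible of it).
- models.masks_of(camera, target): "mask" (480x640 bool, what is visible of it) and "point" ([column, row] in pixels, amid what is visible of it).
The state is a dict: "time": time; "qpos": joint angles; "qd": joint speeds; "tau": joint torques, N m; "tcp_pos": TCP position; "eef_rot": TCP orientation; "contact_force": force on the tool from outside, world axes, zero at the start; "wrist_torque": the same for the moment, N m; "width": finger opening in m; "gripper_force": force on a finger pad.
Only numpy, scipy, OpenCV 4.12 (cv2) and the standard library are available. Lean on these libraries where they do the work, as an engineer would, in place of code of your own. Each camera call takes 0.05 s, during which the arm holds its last target. There are 200 camera calls.

## Working session

There is one attempt and no reset: what is moved stays moved. The work goes in short steps, each a Python script; the robot and the scene stay as the last script left them, time stands still between calls to the robot, and variables do not carry over. Pictures are saved under pics/ and viewed, at most 10 in all, crops included, and the job is handed in when it is done.

```bash
mkdir -p pics; ls; cat > h.py <<'E'
import numpy as np, cv2
from station import ctrl, get_state, vision, ticket, models
from scipy.spatial.transform import Rotation as Rn
def q2R(q): return Rn.from_quat([q[1],q[2],q[3],q[0]]).as_matrix()
def R2q(R):
    x,y,z,w=Rn.from_matrix(R).as_quat(); return [w,x,y,z]
def cloud(cam,depth,st=None):
    ci=vision.camera_info(cam); K=np.array(ci["mtx"])
    v,u=np.mgrid[:480,:640]; d=depth.astype(float)
    P=np.stack([(u-K[0,2])/K[0,0]*d,(v-K[1,2])/K[1,1]*d,d],-1)
    if cam=="wrist":
        H=np.array(ci["hand_eye"]); P=P@H[:3,:3].T+H[:3,3]
        P=P@q2R(st["eef_rot"]).T+np.array(st["tcp_pos"])
    else: P=(P-np.array(ci["t"]))@np.array(ci["R"])
    P[d==0]=np.nan
    return P
E
python3 - <<'E'
from h import *
s=get_state();print(s["time"],s["tcp_pos"],s["eef_rot"],s["width"],ctrl.pinch_z)
for c in ["scene","top"]:
    im,d=vision.grab_frame(c); cv2.imwrite(f"pics/{c}0.png",im); np.save(f"{c}0.npy",d)
    P=cloud(c,d)
    for t in ["tin","ramp","catch","lower_end","salt_jar","gift_box","bird"]:
        for r in models.masks_of(c,t)[:6]:
            Q=P[r["mask"]]; print(c,t,round(r["p"],2),np.round(r["point"]),np.round(np.nanmedian(Q,0),3),np.round(np.nanpercentile(Q,[2,98],axis=0),3).tolist(), np.median(im[r["mask"]],0))
print(get_state()["time"])
E
```

```text
pics
0.0 [ 0.17715325 -0.59882589  0.23043666] [-8.92642570e-04  9.89666371e-01  1.43386380e-01 -1.53956299e-04] 0.08538140666936135 -0.0187
scene tin 0.78 [246. 365.] [0.433 0.396 0.025] [[0.41, 0.369, 0.003], [0.461, 0.421, 0.028]] [ 82. 191. 203.]
scene tin 0.63 [260. 325.] [0.455 0.3   0.024] [[0.431, 0.26, -0.003], [0.484, 0.324, 0.029]] [154. 152. 144.]
scene tin 0.48 [283. 301.] [0.456 0.213 0.016] [[0.439, 0.194, 0.007], [0.475, 0.229, 0.021]] [ 75. 136.  67.]
scene ramp 0.95 [331. 246.] [0.421 0.035 0.059] [[0.383, -0.106, 0.0], [0.48, 0.15, 0.093]] [175. 178. 169.]
scene catch 0.6 [331. 245.] [0.422 0.022 0.056] [[0.415, 0.008, 0.053], [0.427, 0.032, 0.061]] [157. 152. 144.]
scene catch 0.57 [330. 246.] [0.419 0.035 0.06 ] [[0.383, -0.107, 0.021], [0.457, 0.149, 0.093]] [176. 179. 170.]
scene catch 0.53 [319. 341.] [0.315 0.286 0.045] [[0.301, 0.264, 0.002], [0.335, 0.297, 0.067]] [162. 175. 177.]
scene lower_end 0.85 [330. 249.] [0.422 0.037 0.06 ] [[0.383, -0.103, 0.006], [0.46, 0.15, 0.093]] [175. 178. 170.]
scene salt_jar 0.95 [316. 342.] [0.316 0.286 0.045] [[0.301, 0.
[... 931 characters left out ...]
032]] [ 36.  72. 114.]
top tin 0.61 [320. 249.] [0.42  0.025 0.059] [[0.382, -0.108, 0.023], [0.457, 0.144, 0.091]] [154. 144. 138.]
top ramp 0.68 [320. 250.] [0.42  0.024 0.059] [[0.382, -0.108, 0.023], [0.457, 0.145, 0.091]] [154. 143. 138.]
top lower_end 0.66 [322. 249.] [0.419 0.022 0.058] [[0.381, -0.108, 0.012], [0.457, 0.145, 0.091]] [154. 143. 138.]
top salt_jar 0.69 [229. 289.] [0.317 0.27  0.06 ] [[0.3, 0.254, -0.002], [0.337, 0.29, 0.07]] [126.5 137.  141. ]
top gift_box 0.96 [467. 248.] [ 0.432 -0.367  0.055] [[0.39, -0.427, 0.002], [0.478, -0.311, 0.062]] [105. 121. 123.]
top bird 0.92 [158. 211.] [0.521 0.479 0.029] [[0.5, 0.454, 0.001], [0.545, 0.515, 0.051]] [87. 97. 99.]
0.8
```

```bash
python3 - <<'E'
import cv2
im=cv2.imread("pics/top0.png"); cv2.imwrite("pics/topc.png",cv2.resize(im[190:310,140:400],(780,360),interpolation=cv2.INTER_CUBIC))
im=cv2.imread("pics/scene0.png"); cv2.imwrite("pics/scenec.png",cv2.resize(im[180:430,150:450],(720,600),interpolation=cv2.INTER_CUBIC))
E
```

```text
(no output)
```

View pics/topc.png

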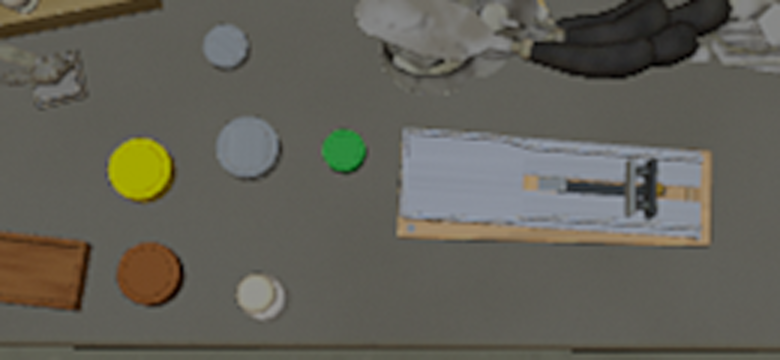

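View pics/scenec.png

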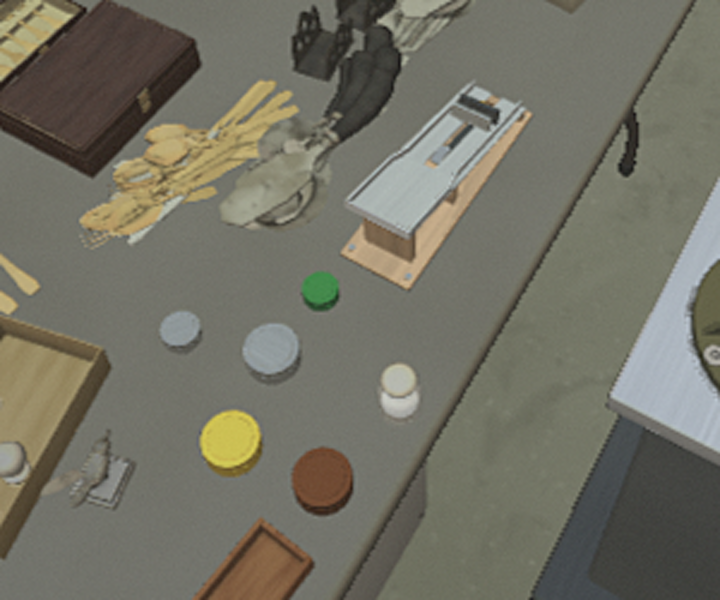

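The large steel tin is at top (222,241), with look-alikes at (215,205) small steel, (187,246) yellow, (254,240) green and (190,281) brown. The one meant is the large steel one: not brown, green or yellow, and bigger than the other bare-steel one, as the enlarged crop shows. Next I fit the chute and look at it closely with the wrist camera.

```bash
cat >> h.py <<'E'
def fit_ramp(P,m):
    """plane of floor, by robust fit around pixels in m; returns normal, centroid"""
    Q=P[m]; Q=Q[~np.isnan(Q).any(1)]
    for _ in range(8):
        c=Q.mean(0); n=np.linalg.svd(Q-c,full_matrices=False)[2][2]; n*=np.sign(n[2])
        r=(Q-c)@n; k=abs(r)<max(0.003,1.5*np.median(abs(r)))
        Q=Q[k]
    return n,c
def down(yx):  # R with tool z down, tool y along given horizontal vector
    y=np.array([yx[0],yx[1],0.]);y/=np.linalg.norm(y);z=np.array([0,0,-1.]);return np.column_stack([np.cross(y,z),y,z])
E
python3 - <<'E'
from h import *
P=cloud("top",np.load("top0.npy"))
print(np.round(np.array(vision.camera_info("wrist")["hand_eye"]),3).tolist())
for yx in [(1,0),(-1,0),(0,1),(0,-1)]:
  for p in [(.42,.09,.10),(.455,.293,.05),(.42,.02,.3),(.42,-.03,.06)]:
    q=ctrl.ik(p,R2q(down(yx))); print(yx,p,None if q is None else np.round(q,2))
m=(P[...,2]>.015)&(P[...,0]>.37)&(P[...,0]<.47)&(P[...,1]>-.12)&(P[...,1]<.16)
n,c=fit_ramp(P,m); print("plane",n,c,np.degrees(np.arccos(n[2])))
mm=m&(abs((P-c)@n)<.012)
ys,xs=np.nonzero(mm); r=cv2.minAreaRect(P[mm][:,:2].astype(np.float32)*1000); print(r)
print(cv2.boxPoints(r))
E
```

```text
[[0.0, -0.952, -0.305, 0.078], [1.0, 0.0, -0.001, 0.0], [0.001, -0.305, 0.952, -0.142], [0.0, 0.0, 0.0, 1.0]]
(1, 0) (0.42, 0.09, 0.1) [ 0.41  0.54 -1.    2.16  0.67  0.78 -1.02]
(1, 0) (0.455, 0.293, 0.05) [-0.14  0.7  -0.77  1.94  0.68  0.79 -1.29]
(1, 0) (0.42, 0.02, 0.3) [ 0.79  0.23 -1.11  1.86  0.22  1.18 -0.39]
(1, 0) (0.42, -0.03, 0.06) [ 0.42  0.5  -0.57  2.23  0.53  0.54 -0.56]
(-1, 0) (0.42, 0.09, 0.1) [ 0.52  0.65 -1.23  2.16  0.8   0.91  1.95]
(-1, 0) (0.455, 0.293, 0.05) [ 0.07  0.9  -1.23  1.93  0.99  1.08  1.55]
(-1, 0) (0.42, 0.02, 0.3) [ 0.86  0.26 -1.22  1.86  0.26  1.2   2.69]
(-1, 0) (0.42, -0.03, 0.06) [-0.59  0.65  0.95  2.24 -0.88  0.69 -2.14]
(0, 1) (0.42, 0.09, 0.1) [ 0.47  0.59 -1.1   2.16  0.73  0.83  0.47]
(0, 1) (0.455, 0.293, 0.05) [-0.1   0.72 -0.83  1.94  0.73  0.82  0.23]
(0, 1) (0.42, 0.02, 0.3) [ 0.91  0.3  -1.31  1.86  0.3   1.22  1.07]
(0, 1) (0.42, -0.03, 0.06) [ 0.54  0.54 -0.76  2.23  0.67  0.61  0.84]
(0, -1) (0.42, 0.09, 0.1) [ 0.14  0.43 -0.57  2.17  0.38  0.64 -2.27]
(0, -1) (0.455, 0.293, 0.05) [-0.23  0.65 -0.6   1.94  0.55  0.72 -2.73]
(0, -1) (0.42, 0.02, 0.3) [ 0.64  0.18 -0.89  1.87  0.15  1.17 -1.88]
(0, -1) (0.42, -0.03, 0.06) [ 0.25  0.47 -0.34  2.23  0.32  0.49 -1.91]
plane [-0.00320856 -0.23481417  0.97203498] [0.4189326  0.03176116 0.05987226] 13.581960966480553
((419.45001220703125, 16.55865478515625), (267.45404052734375, 79.83010864257812), 89.1720199584961)
[[ 377.6067   -116.577614]
 [ 457.42847  -117.73119 ]
 [ 461.29333   149.69492 ]
 [ 381.47156   150.84851 ]]
```

```bash
python3 - <<'E'
from h import *
ctrl.movep([.42,.0,.28],R2q(down((1,0))))
ctrl.pause(.2)
s=get_state(); print(s["time"],s["tcp_pos"],s["contact_force"])
im,d=vision.grab_frame("wrist"); cv2.imwrite("pics/w1.png",im); np.savez("w1.npz",d=d,p=s["tcp_pos"],q=s["eef_rot"])
P=cloud("wrist",d,s)
for t in ["ramp","catch","lower_end"]:
    for r in models.masks_of("wrist",t)[:3]:
        Q=P[r["mask"]]; print(t,round(r["p"],2),np.round(r["point"]),np.round(np.nanpercentile(Q,[2,50,98],axis=0),3).tolist())
m=(P[...,2]>.015)&(P[...,0]>.37)&(P[...,0]<.47)&(P[...,1]>-.12)&(P[...,1]<.16)
n,c=fit_ramp(P,m); print("plane",n,c,np.degrees(np.arccos(n[2])))
E
```

```text
3.3083 [ 0.42012322 -0.00047832  0.2798959 ] [0.61008231 1.35674852 0.5753189 ]
ramp 0.81 [319. 140.] [[0.385, -0.104, 0.025], [0.423, 0.058, 0.066], [0.46, 0.146, 0.094]]
catch 0.82 [316. 183.] [[0.417, 0.007, 0.055], [0.422, 0.019, 0.058], [0.428, 0.031, 0.06]]
lower_end 0.77 [318. 137.] [[0.385, -0.104, 0.025], [0.423, 0.058, 0.066], [0.46, 0.146, 0.094]]
plane [ 0.99971361 -0.02216462  0.00902409] [0.42163715 0.03533538 0.16035492] 89.4829507001872
```

View pics/w1.png

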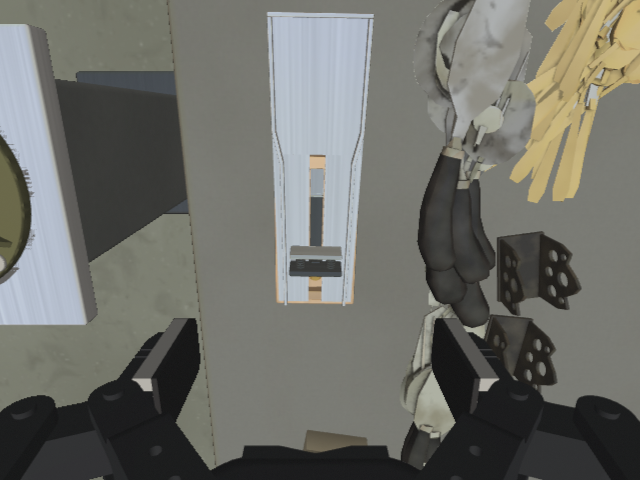

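```bash
python3 - <<'E'
from h import *
f=np.load("w1.npz"); s=dict(tcp_pos=f["p"],eef_rot=f["q"]); P=cloud("wrist",f["d"],s)
v,u=np.mgrid[:480,:640]
m=(v>18)&(v<140)&(u>284)&(u<356)&(P[...,2]<.12)
n,c=fit_ramp(P,m); print("plane",n,c,np.degrees(np.arccos(n[2])))
# edge pixel rays onto plane of wall tops (8mm above floor)
ci=vision.camera_info("wrist");K=np.array(ci["mtx"]);H=np.array(ci["hand_eye"])
def ray(px,h):
    d=np.array([(px[0]-K[0,2])/K[0,0],(px[1]-K[1,2])/K[1,1],1.])
    R=q2R(s["eef_rot"]);o=R@H[:3,3]+s["tcp_pos"];d=R@H[:3,:3]@d
    return o+d*(((c+n*h-o)@n)/(d@n))
x0=np.array([0,-1,0.]);x0-=n*(x0@n);x0/=np.linalg.norm(x0);y0=np.cross(n,x0)
L=lambda p:np.round(1000*np.array([(p-c)@x0,(p-c)@y0,(p-c)@n]),1)
# height profiles
for a,b in [(-60,-50),(-30,-20),(0,10),(90,100),(100,110)]:
    X=(P-c)@x0*1000;Y=(P-c)@y0*1000;Z=(P-c)@n*1000
    k=(X>a)&(X<b)&(abs(Y)<60)&(Z>-5)&(Z<15)
    print(a,"Y range",np.nanpercentile(Y[k],[1,99]).round(1),"hi",np.round([np.median(Y[k&(Z>4)&(Y<0)]),np.median(Y[k&(Z>4)&(Y>0)])],1))
k=(abs(Y)<45)&(Z>-4)&(Z<12)&(v<310)
print("X range",np.nanpercentile(X[k],[.3,99.7]), "lip",np.nanmedian(X[k&(X<-40)&(Z>4)&(abs(Y)<25)]))
for r in range(4,30,1): pass
for px in [(268,13),(373,15),(320,13)]: print(px,L(ray(px,.008)))
for px in [(277,303),(354,303),(317,156),(317,168),(317,197),(317,247)]: print(px,L(ray(px,0)),L(ray(px,.005)))
col=[(int(r),L(P[r,317]).tolist()) for r in range(150,285,5)]; print(col)
E
```

```text
plane [-0.00580915 -0.23830924  0.97117195] [0.42433331 0.10347942 0.07687354] 13.79094808288167
-60 Y range nan hi [nan nan]
-30 Y range [-38.   37.1] hi [-37.2  36.3]
0 Y range [-38.7  36.6] hi [-37.7  35.9]
90 Y range [-40.8  35.6] hi [-6.9 27.4]
100 Y range [-41.4  35.8] hi [-33.7  27.9]
X range [-46.97076594 224.13429045] lip -45.700817163275715
(268, 13) [-47.  -37.6   8. ]
(373, 15) [-45.6  37.9   8. ]
(320, 13) [-46.9  -0.3   8. ]
(277, 303) [228.6 -46.1  -0. ] [224.4 -45.4   5. ]
(354, 303) [228.5  38.1   0. ] [224.3  37.5   5. ]
(317, 156) [62.2 -2.4 -0. ] [60.5 -2.4  5. ]
(317, 168) [73.3 -2.4  0. ] [71.4 -2.4  5. ]
(317, 197) [101.6  -2.4   0. ] [99.3 -2.4  5. ]
(317, 247) [156.3  -2.3  -0. ] [153.2  -2.3   5. ]
  return np.nanmean(a, axis, out=out, keepdims=keepdims)
  return _methods._mean(a, axis=axis, dtype=dtype,
  ret = ret.dtype.type(ret / rcount)
```

The wrist view shows the chute with its upper lip at row 14, the catch tip at about (317,197), and the stop plate top at about (317,247). The numbers agree: the catch face is at x≈145 mm, the plate at ≈199.5 mm, and the chute yaw is about −0.9°. Next is the tin.

```bash
cat >> h.py <<'E'
# ramp frame (from w1)
_n=np.array([-0.00580915,-0.23830924,0.97117195]);_c=np.array([0.42433331,0.10347942,0.07687354])
_x0=np.array([0,-1,0.]);_x0-=_n*(_x0@_n);_x0/=np.linalg.norm(_x0);_y0=np.cross(_n,_x0)
O=_c-.046*_x0-.0002*_y0
_h=np.array([-.016,-1,0]);_h/=np.linalg.norm(_h)
a=np.radians(14); RX=_h*np.cos(a)-np.array([0,0,np.sin(a)]); RY=np.cross([0,0,1.],_h); RZ=np.cross(RX,RY)
O=O+RZ*((_c-O)@RZ)   # pass plane through centroid
RR=np.column_stack([RX,RY,RZ])
def W(x,y,z): return O+RR@np.array([x,y,z])/1000
def Lr(p): return RR.T@(np.asarray(p)-O)*1000
RT=np.column_stack([-RX,RY,-RZ])  # tool: y across, z into floor
E
python3 - <<'E'
from h import *
print(np.round(RR,3).tolist(),O,np.linalg.det(RT))
for p in [W(58,0,60),W(58,0,7),W(10,0,8),W(130,0,8)]: print(ctrl.ik(p,R2q(RT)) is not None)
ctrl.movep([.455,.29,.16],R2q(down((1,0)))); ctrl.pause(.15)
s=get_state(); im,d=vision.grab_frame("wrist"); cv2.imwrite("pics/w2.png",im); P=cloud("wrist",d,s)
k=(P[...,2]>.018)&(P[...,2]<.035)&(np.hypot(P[...,0]-.455,P[...,1]-.293)<.045)
Q=P[k]; (cx,cy),r=cv2.minEnclosingCircle((Q[:,:2]*1000).astype(np.float32)); print(s["time"],"tin",cx,cy,r,np.median(Q[:,2]),k.sum(),np.percentile(Q[:,:2]*1000,[1,99],axis=0))
E
```

```text
[[-0.016, 1.0, -0.004], [-0.97, -0.016, -0.242], [-0.242, 0.0, 0.97]] [0.42406708 0.14811298 0.08799945] 1.0000000000000002
True
True
True
True
4.8583 tin 458.68963623046875 295.474365234375 28.132848739624023 0.02569482630993966 4756 [[432.84062128 269.67677637]
 [484.65251239 322.30206001]]
```

View pics/w2.png

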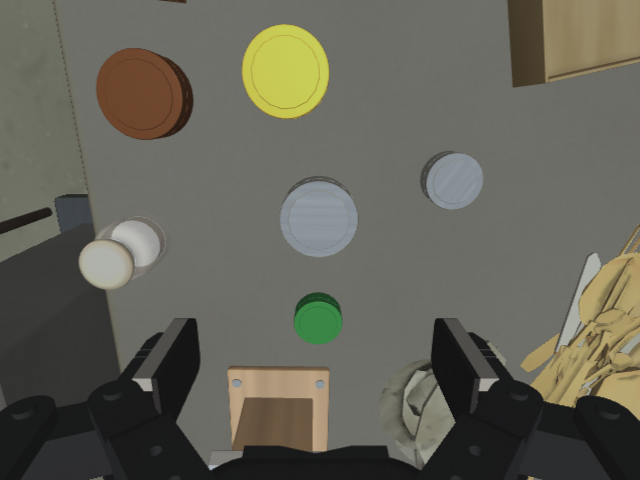

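The wrist view shows the large steel tin at (319,217), with the small steel one at (452,181), and the fingers have room around the tin. Now I grasp it.

```bash
python3 - <<'E'
from h import *
ctrl.movel([.4587,.2958,.06],max_speed=.15); ctrl.movel([.4587,.2958,.007],max_speed=.08)
print(get_state()["contact_force"]); ctrl.close_gripper(force=30)
s=get_state(); print(s["time"],s["width"],s["gripper_force"],s["tcp_pos"])
ctrl.movel([.4587,.2958,.13],max_speed=.15)
s=get_state(); print(s["time"],s["width"],s["gripper_force"],s["contact_force"])
ctrl.movep(W(58,0,45),R2q(RT)); ctrl.pause(.2)
s=get_state(); print(s["time"],Lr(s["tcp_pos"]),s["width"],s["contact_force"])
im,d=vision.grab_frame("wrist"); cv2.imwrite("pics/w3.png",im)
E
```

```text
[-0.64433041  0.28420267 -0.4394075 ]
6.95 0.054824392223272525 30.915550491772592 [0.45892583 0.29595838 0.00780481]
7.9167 0.0546484409333586 31.997940824367106 [ 0.13675947 -0.1908866  -2.01903846]
9.075 [56.36589562  0.35458319 44.89384813] 0.05458203389143215 [ 0.12308871  0.22259546 -1.92436498]
```

View pics/w3.png

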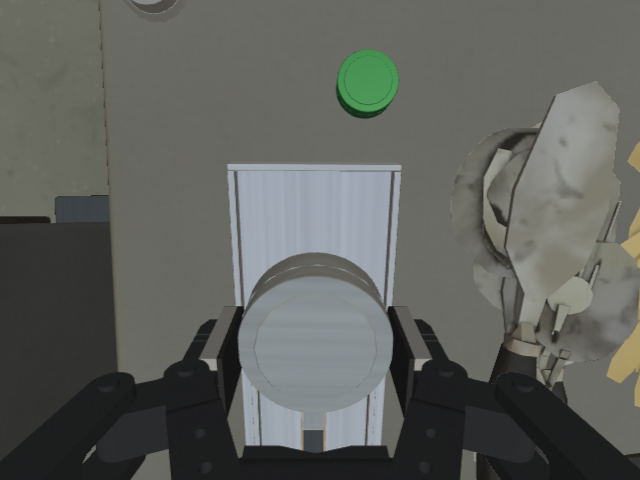

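The tin hangs centred over the bay at (315,340) and the walls sit evenly to either side of it. I lower it until contact is felt, then release.

```bash
python3 - <<'E'
from h import *
ctrl.movel(W(59,0,13),max_speed=.08); ctrl.pause(.15)
b=RZ@np.array(get_state()["contact_force"])
for z in np.arange(12,5,-.7):
    ctrl.movel(W(59,0,z),max_speed=.03)
    s=get_state(); f=RZ@np.array(s["contact_force"])-b
    print(round(z,1),Lr(s["tcp_pos"]).round(2),round(f,2))
    if f>1.5: break
ctrl.ungrasp(); ctrl.pause(.2)
s=get_state(); p=Lr(s["tcp_pos"]); print(s["time"],s["width"],p)
ctrl.movel(W(58,0,70),max_speed=.15); ctrl.pause(.1)
s=get_state(); im,d=vision.grab_frame("wrist"); cv2.imwrite("pics/w4.png",im); P=cloud("wrist",d,s)
Q=(P.reshape(-1,3)-O)@RR*1000; Q=Q[(abs(Q[:,1])<34)&(Q[:,0]>5)&(Q[:,0]<120)]
t=Q[(Q[:,2]>20)&(Q[:,2]<32)]; print(s["time"],len(t),np.percentile(t,[1,50,99],axis=0).round(1),cv2.minEnclosingCircle(t[:,:2].astype(np.float32)))
A=np.c_[t[:,:2],np.ones(len(t))]; print("tilt",np.linalg.lstsq(A,t[:,2],rcond=None)[0])
E
```

```text
12.0 [59.07  0.1  12.14] -0.77
11.3 [ 5.902e+01 -2.000e-02  1.129e+01] -0.6
10.6 [59.   -0.06 10.55] -0.57
9.9 [ 5.898e+01 -3.000e-02  9.850e+00] -0.38
9.2 [ 5.898e+01 -3.000e-02  9.160e+00] -0.31
8.5 [5.898e+01 3.000e-02 8.490e+00] 0.56
7.8 [5.899e+01 5.000e-02 8.330e+00] 14.12
12.1917 0.0853012556089027 [ 5.89775283e+01 -6.77455523e-03  7.76708079e+00]
12.8583 9247 [[ 32.5 -25.6  21.9]
 [ 57.4   0.3  26.4]
 [ 85.4  26.1  28. ]] ((59.990257263183594, 0.3086736798286438), 28.43771743774414)
tilt [1.67304131e-02 2.10587992e-03 2.53837137e+01]
```

View pics/w4.png

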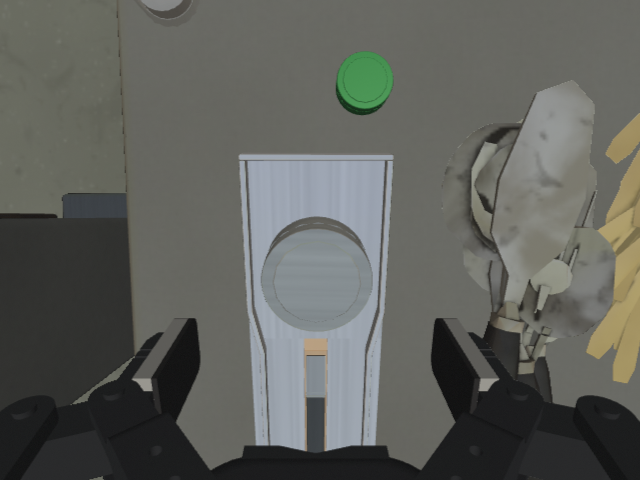

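The tin lies flat in the bay at ramp x≈59 mm, seen at (317,275), with its tail free. Now I push with shut fingers, watching the force.

```bash
python3 - <<'E'
from h import *
ctrl.close_gripper(force=30)
ctrl.movel(W(14,0,40),max_speed=.2); ctrl.movel(W(14,0,8),max_speed=.1); ctrl.pause(.2)
def F():
    s=get_state(); return -RX@np.array(s["contact_force"]), RZ@np.array(s["contact_force"]), Lr(s["tcp_pos"]), s
b,bz,p,s=F(); print("base",b,bz,p.round(2),s["time"],s["width"])
xs=list(np.arange(20,101,8))+list(np.arange(102,127,3))+list(np.arange(127,138,.4))
for x in xs:
    ctrl.movel(W(x,0,8),max_speed=.04)
    f,fz,p,s=F(); f-=b; fz-=bz
    print(round(x,1),p.round(2),"f",round(f,2),round(fz,2),round(s["time"],2))
    if f>(9 if x>126 else 5): print("stop"); break
E
```

```text
base 0.4194192247273004 -0.5666702047504641 [14.11  0.41  8.5 ] 14.7583 -0.00013220343803204895
20 [2.047e+01 2.000e-02 8.070e+00] f 0.19 0.62 15.06
28 [28.41 -0.06  7.95] f -1.01 1.1 15.41
36 [36.36 -0.07  7.96] f -0.91 0.48 15.76
44 [44.38 -0.07  7.96] f -0.93 0.43 16.11
52 [ 5.239e+01 -5.000e-02  7.970e+00] f -1.05 0.58 16.46
60 [60.37 -0.08  7.97] f -0.33 0.91 16.81
68 [68.4  -0.07  7.96] f -1.01 0.68 17.16
76 [ 7.639e+01 -7.000e-02  7.960e+00] f -0.15 0.13 17.51
84 [ 8.439e+01 -6.000e-02  7.970e+00] f -0.25 0.85 17.86
92 [ 9.232e+01 -6.000e-02  7.960e+00] f -0.7 1.19 18.21
100 [ 1.0033e+02 -3.0000e-02  7.9800e+00] f 0.02 0.52 18.56
102 [ 1.0204e+02 -1.0000e-02  7.9900e+00] f -0.17 0.48 18.81
105 [ 1.0519e+02 -3.0000e-02  7.9900e+00] f -0.85 1.02 19.06
108 [ 1.0825e+02 -5.0000e-02  7.9700e+00] f -0.98 0.55 19.31
111 [ 1.1123e+02 -4.0000e-02  7.9800e+00] f -0.2 1.25 19.56
114 [ 1.1424e+02 -3.0000e-02  7.9800e+00] f -0.83 1.29 19.81
117 [ 1.1723e+02 -6.0000e-02  7.9600e+00] f -0.02 1.14 20.06
120 [ 1.2023e+02 -3.0000e-02  7.9900e+00] f -0.47 0.99 20.31
123 [ 1.2323e+02 -3.0000e-02 
[... 802 characters left out ...]
181e+02 -2.0000e-02  7.9900e+00] f -0.93 0.46 24.06
132.2 [1.3204e+02 1.0000e-02 7.9900e+00] f 0.74 0.15 24.31
132.6 [1.3232e+02 6.0000e-02 8.0000e+00] f 2.13 -0.53 24.56
133.0 [1.3268e+02 1.2000e-01 8.0200e+00] f 2.05 0.02 24.81
133.4 [1.3317e+02 1.1000e-01 8.0200e+00] f 3.93 0.22 25.06
133.8 [1.3353e+02 9.0000e-02 8.0100e+00] f 5.47 -0.16 25.31
134.2 [1.3377e+02 1.0000e-01 8.0100e+00] f 4.77 1.28 25.56
134.6 [133.99   0.16   8.01] f 6.39 -0.02 25.81
135.0 [134.16   0.22   8.03] f 6.71 -0.27 26.06
135.4 [134.39   0.25   8.02] f 7.07 -0.79 26.31
135.8 [134.56   0.27   8.03] f 7.86 -0.88 26.56
136.2 [134.76   0.35   8.03] f 7.98 -0.07 26.81
136.6 [134.94   0.43   8.06] f 9.05 -0.97 27.06
stop
```

```bash
python3 - <<'E'
from h import *
ctrl.movel(W(120,0,8),max_speed=.05); ctrl.movel(W(95,0,45),max_speed=.15); ctrl.pause(.15)
s=get_state(); im,d=vision.grab_frame("wrist"); P=cloud("wrist",d,s); print(s["time"])
cv2.imwrite("pics/w5.png",im)
L=(P-O)@RR*1000; t=L[(abs(L[...,1])<29)&(L[...,0]>125)&(L[...,0]<215)&(L[...,2]>22)&(L[...,2]<30)]
print("tin",cv2.minEnclosingCircle(t[:,:2].astype(np.float32)),np.percentile(t,[1,50,99],axis=0).round(1))
c=L[(abs(L[...,1]+0)<4)&(L[...,0]>105)&(L[...,0]<150)&(L[...,2]>-12)&(L[...,2]<10)]
for x in range(106,150,4):
    k=c[(c[:,0]>=x)&(c[:,0]<x+4)]; print(x,len(k),np.median(k[:,2]).round(1) if len(k) else None)
E
```

```text
28.1417
tin ((165.7416534423828, -0.384411484003067), 12.568035125732422) [[ 1.537e+02 -4.100e+00  2.610e+01]
 [ 1.667e+02 -1.000e-01  2.720e+01]
 [ 1.777e+02  3.400e+00  2.840e+01]]
106 15 0.0
110 0 None
114 0 None
118 0 None
122 0 None
126 0 None
130 0 None
134 0 None
138 0 None
142 0 None
146 0 None
```

View pics/w5.png

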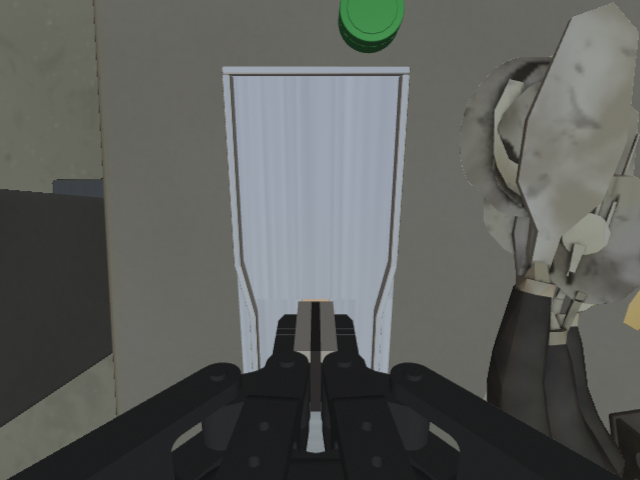

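The fingers hide the catch and tin here (only chute floor shows above row 300). I'll lift, turn the view by moving down-slope, and look from higher.

```bash
python3 - <<'E'
from h import *
ctrl.movel(W(95,0,100),max_speed=.2); ctrl.movel(W(215,0,140),max_speed=.2); ctrl.pause(.15)
s=get_state(); im,d=vision.grab_frame("wrist"); P=cloud("wrist",d,s); print(s["time"])
cv2.imwrite("pics/w6.png",cv2.resize(im[100:400,140:500],(720,600),interpolation=cv2.INTER_CUBIC))
L=(P-O)@RR*1000; t=L[(abs(L[...,1])<29)&(L[...,0]>125)&(L[...,0]<215)&(L[...,2]>22)&(L[...,2]<30)]
print("tin",cv2.minEnclosingCircle(t[:,:2].astype(np.float32)),np.percentile(t,[1,50,99],axis=0).round(1))
A=np.c_[t[:,:2],np.ones(len(t))]; print("tilt",np.linalg.lstsq(A,t[:,2],rcond=None)[0])
c=L[(abs(L[...,1]+0)<4)&(L[...,0]>105)&(L[...,0]<150)&(L[...,2]>-35)&(L[...,2]<15)]
for x in range(106,150,3):
    k=c[(c[:,0]>=x)&(c[:,0]<x+3)]; print(x,len(k),np.median(k[:,2]).round(1) if len(k) else None)
E
```

```text
29.55
tin ((175.21536254882812, -3.07241153717041), 31.623798370361328) [[145.7 -26.8  25. ]
 [171.1  -0.9  27.1]
 [198.   25.2  28.8]]
tilt [9.14487984e-03 3.74832373e-04 2.54994049e+01]
106 24 -0.8
109 0 None
112 0 None
115 36 -20.1
118 36 -19.5
121 60 -4.6
124 60 -3.3
127 48 -1.9
130 60 -1.0
133 60 0.2
136 53 1.4
139 54 2.5
142 53 3.2
145 0 None
148 0 None
```

View pics/w6.png

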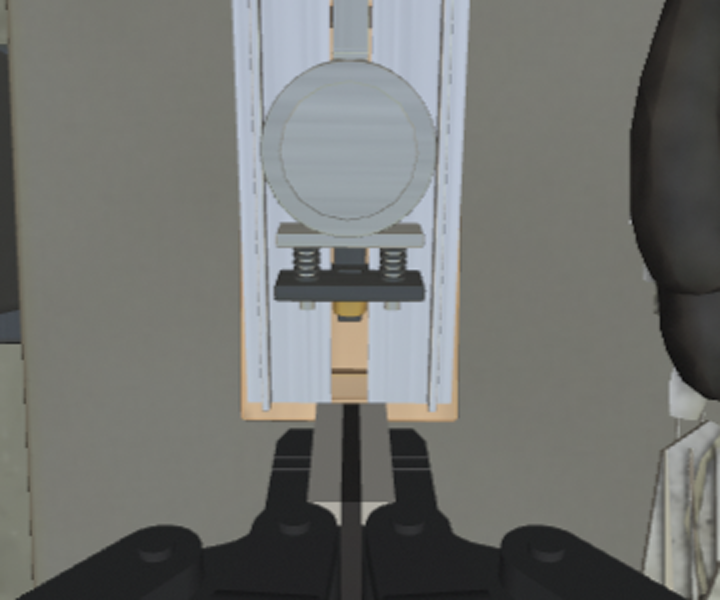

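```bash
python3 - <<'E'
from h import *
f=np.load("w1.npz"); P1=cloud("wrist",f["d"],dict(tcp_pos=f["p"],eef_rot=f["q"]))
s=get_state(); im,d=vision.grab_frame("wrist"); P2=cloud("wrist",d,s)
for P in (P1,P2):
    L=((P-O)@RR*1000).reshape(-1,3); L=L[(L[:,0]>122)&(L[:,0]<146)&(L[:,2]>-8)&(L[:,2]<9)]
    fl=L[(abs(L[:,1])>13)&(abs(L[:,1])<24)&(L[:,0]<150)]; c=L[abs(L[:,1]+.5)<4]
    fit=np.polyfit(c[:,0],c[:,2],1); print(len(fl),"floor",np.median(fl[:,2]),"catch at 134/144",np.polyval(fit,[134,144]),"max x",np.percentile(c[:,0],98),len(c))
E
```

```text
589 floor 0.3059461718917501 catch at 134/144 [2.43583146 6.09210781] max x 144.3505945407047 232
1248 floor 0.4571364580814058 catch at 134/144 [-0.09416493  3.52652343] max x 144.28783550642063 432
```

Relative to the local floor, the catch is now about 3 mm up, against about 5.8 mm before. It is still half held under the tin's edge, so not latched. I'll push slightly harder, to about 11.5 N, and check again.

```bash
cat > push.py <<'E'
from h import *
import sys
lim=float(sys.argv[1])
ctrl.movel(W(110,0,100),max_speed=.3); ctrl.movel(W(115,0,8),max_speed=.15); ctrl.movel(W(128,0,8),max_speed=.05)
fx=lambda:-RX@np.array(get_state()["contact_force"])
bs=[]
for x in (128.5,129,129.5,130,130.5): ctrl.movel(W(x,0,8),max_speed=.04); bs.append(fx())
b=np.mean(bs); print("base",b,np.std(bs))
for x in list(np.arange(132,136,.7))+list(np.arange(136,141,.3)):
    ctrl.movel(W(x,0,8),max_speed=.04)
    f=np.mean([fx() for _ in range(3)])-b; s=get_state(); print(round(x,1),Lr(s["tcp_pos"]).round(2),round(f,2),round(s["time"],2))
    if f>lim: break
ctrl.movel(W(118,0,8),max_speed=.08); ctrl.movel(W(110,0,100),max_speed=.3); ctrl.movel(W(215,0,140),max_speed=.3); ctrl.pause(.1)
s=get_state(); im,d=vision.grab_frame("wrist"); P=cloud("wrist",d,s); cv2.imwrite(f"pics/p{lim}.png",im)
L=((P-O)@RR*1000).reshape(-1,3); t=L[(abs(L[:,1])<29)&(L[:,0]>140)&(L[:,0]<196)&(L[:,2]>24)&(L[:,2]<30)]
print("tin tail",np.percentile(t[:,0],1))
L=L[(L[:,0]>122)&(L[:,0]<146)&(L[:,2]>-8)&(L[:,2]<9)]
fl=L[(abs(L[:,1])>13)&(abs(L[:,1])<24)]; c=L[abs(L[:,1]+.5)<4]
print("floor",np.median(fl[:,2]),"catch 134/144",np.polyval(np.polyfit(c[:,0],c[:,2],1),[134,144]),get_state()["time"])
E
python3 push.py 10.8
```

```text
base 0.06853457607189146 0.49418915813607645
132.0 [ 1.3214e+02 -1.0000e-02  7.9900e+00] -0.15 32.85
132.7 [1.3274e+02 1.0000e-02 8.0100e+00] 0.23 33.1
133.4 [1.3323e+02 7.0000e-02 8.0200e+00] 0.99 33.35
134.1 [133.63   0.17   8.04] 3.0 33.6
134.8 [133.87   0.31   8.07] 4.97 33.85
135.5 [134.07   0.58   8.14] 7.32 34.1
136.0 [134.33   0.63   8.16] 7.91 34.35
136.3 [134.48   0.69   8.16] 8.11 34.6
136.6 [134.61   0.74   8.18] 9.11 34.85
136.9 [134.76   0.82   8.2 ] 8.74 35.1
137.2 [134.94   0.87   8.21] 9.74 35.35
137.5 [135.07   0.93   8.23] 9.71 35.6
137.8 [135.23   0.98   8.24] 10.52 35.85
138.1 [135.38   1.05   8.26] 10.93 36.1
tin tail 146.31023362049666
floor 0.48234683225668334 catch 134/144 [2.46597242 6.04349397] 37.6333
```

The catch is back to its original raised height (6.04 against 6.09 mm) behind the tin, and the robot is clear, so I hand in.

```bash
python3 -c "
from h import *
print(ticket.close_job())"
```

```text
the job is handed in; nothing more can be done
None
```

The tin is lying in the chute against the stop plate with the catch measured fully up behind it, after a peak push of about 11 N. The robot was clear when I handed the job in at about 38 s; the hand-in call did not return a verdict.

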